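# Returned items to the hold rack in shelf order, support closed up

### The arm

A 7-joint arm with a two-finger parallel gripper is mounted at the origin on a cart in front of the work surface, level with it; the furniture and walls round the work are solid. World frame = base frame: x ahead of the robot, y to its left, z up, the work surface at z = 0. Lengths are in m, angles in rad, forces in N, time in s.
With the tool pointing down it reaches from about 0.4 to 0.9 m from the base axis. Payload 5.5 kg.
Tool frame: the origin (TCP) lies at the very end of the fingers, on their centre line; the grasp point (between the pads) lies 19 mm behind it (manip.hold_point_z is the distance from the TCP to the grasp point, in m); z points along the fingers, y is the line along which they close (so a half turn about z gives the same grasp; the last joint's range is limited). The gripper opens to 92 mm and grips with 3 to 60 N. Pads are 19 mm wide; open, the fingers measure 130 mm over their backs; the gripper's body (75 mm by 190 mm) begins 47 mm behind the grasp point.
Start: joints at [-1.022, 0.501, -0.427, 1.55, 0.221, 1.138, -0.21], TCP at [0.183, 0.624, 0.227] pointing down, gripper open.
Joint ranges: [-2.88, 2.88], [-0.31, 2.03], [-1.54, 1.56], [0.2, 2.42], [-1.41, 4.55], [0.19, 2.02], [-2.57, 2.57]. Speed limits (rad/s): [2.57, 2.57, 3.14, 3.14, 3.14, 3.14, 3.14].

### API

Orientations are given as a 3x3 rotation matrix whose columns are the frame's x, y, z axes.
In Python, from station import manip, optics gives the robot as it stands.
- The arm moves only by the tool servo_tool, never from a script. Its argument "motion" is text: rows parted by semicolons, each of 7 numbers parted by spaces: the shift along the tool's x, y, z normalised to -1 to 1, where 1 is 500 mm, then the turn, a rotation vector about the tool's x, y, z normalised to -1 to 1, where 1 is 30 degrees, then the opening, from -1 (shut) to 1 (fully open). A call has 1 to 20 rows; each row is the pose to reach, as a shift and turn from the pose commanded when the call began, along the tool's axes at that moment; what a row does not reach only later rows make up. A row lasts 1/10 s, in which the tool goes at most 50 mm and 8.59 degrees, less where a joint would pass 70% of its speed; a pose out of reach is approached as far as the arm can. A call with a number of a shift or a turn outside -1 to 1 is refused whole. A call with a gripper value outside its range is refused whole. The fingers move at their own pace and stop on an object; "newtons" is the grip in N (left out, the last holds). Time passes only in rows, so rows that repeat a pose let the fingers close. It gives the time, the measured TCP pose, the force, the opening and the grip force at its end, in the units of the state.
- manip.read_state(): the state, without advancing time (a new reading comes with each control period).
- optics.camera(name): name is "scene" or "top"; returns a dict with "image" (420x560x3 uint8, red, green, blue), "fx", "fy", "cx", "cy" (pixels), "R" (3x3) and "t" (3): a world point X has camera coordinates R X + t. Camera axes: x right, y down, z forward; pixel columns grow to the right and rows downward; lengths in m; the calibration is good to about 2 mm. A picture is of the moment at which its call begins. There is no depth.
- manip.finish_job(): hands the job in; it is judged then, once.
The state is a dict: "time": time; "joints": joint angles; "joint_vel": joint speeds; "joint_torque": joint torques, N m; "tool_pos": TCP position; "ee_rot": TCP orientation; "force": force on the tool from outside, world axes, zero at the start; "torque": the same for the moment, N m; "grip_width": finger opening in m; "grasp_force": force on a finger pad.
Only numpy, scipy, OpenCV 4.12 (cv2) and the standard library are available. Lean on these libraries where they do the work, as an engineer would, in place of code of your own. Each camera call takes 0.05 s, during which the arm holds its last target. There are 200 camera calls.

### The job

The three books and the disc case in the wire returns rack already stand in shelf order. Move them one by one to the wooden hold rack, spine up and turned the way they stand now, in the same order from left to right, squarely across the board and centred on it, then slide the book support up by its knob until the row stands tight against the fixed end. Leave the glue stick and the roll of tape behind the racks where they are.

Things in the scene. Friction and masses are not known exactly. Their poses are not given: they have to be found in the camera images.
- returns_rack: Dark steel tray, 160 (x) by 250 mm (y), fixed, with four slots between pairs of dark wire hoops that stand 71 mm above the desk. Origin: centre of its underside; x points away from the robot, y to the left along the row. Slots at y = +90, +30, -30, -90 mm, each 33 mm wide between the wires; its floor is 8 mm above the desk.
- hold_rack: Light wooden board, 200 (x) by 340 mm (y), fixed, to the right or left of the returns rack. Origin: near the middle of its underside; x points away from the robot, y to the left along the row. Board top 12 mm above the desk. Fixed wooden end at the left: inner face at y = +150 mm, top 88 mm above the desk. The grey sliding support closes the row from the right.
- support (a joint): Sliding support, m: 0 = fully open, inner face at y = -80 mm of the hold rack; grows as it slides left to the fixed end (inner face at y = -80 mm + value; gap to the fixed end 230 mm - value), limit 0.21. Starts at 0 to 0.018. Stays where left; about 2 N moves it empty, up to 10 N when it pushes all four items. Grey plate, 150 mm wide (x), top 90 mm above the desk.
- support_knob (a point): Grip point in the head of the upright black round knob on the support's foot, 63 mm right of the plate's inner face, 62 mm above the desk; the head is 24 mm across, from 50 to 76 mm above the desk. Pinch it from above to slide the support.
- thick_book: Thickest book, cloth-bound, 210 mm long, 24 mm thick, 145 mm tall as it stands, 0.55 kg. Stands spine up in a slot of the returns rack, length along the rack x. Origin: centre of its left-hand broad face, half-way up; the body fills the 24 mm to the right of it. Its own x runs along the length, y points up, z to the right.
- middle_book: Book of middle thickness, 190 mm long, 17 mm thick, 130 mm tall as it stands, 0.3 kg. Stands spine up in a slot of the returns rack, length along the rack x. Origin: centre of its left-hand broad face, half-way up; the body fills the 17 mm to the right of it. Its own x runs along the length, y points up, z to the right.
- thin_book: Thinnest and smallest book, 180 mm long, 14 mm thick, 120 mm tall as it stands, 0.23 kg. Stands spine up in a slot of the returns rack, length along the rack x. Origin: centre of its left-hand broad face, half-way up; the body fills the 14 mm to the right of it. Its own x runs along the length, y points up, z to the right.
- disc_case: Closed black plastic disc case with a white paper sleeve: 190 mm long, 15 mm thick, 136 mm tall as it stands, 0.16 kg. Stands spine up in a slot of the returns rack, length along the rack x. Origin: centre of its left-hand broad face, half-way up; the body fills the 15 mm to the right of it. Its own x runs along the length, y points up, z to the right.
- glue_stick: Bystander: yellowish glue stick, 25 mm across, 91 mm tall, standing on the desk behind the racks. Origin: centre of its underside. To be left alone.
- label_roll: Bystander: roll of tape lying flat, 98 mm across, 25 mm high, on the desk behind the racks. Origin: centre of its underside. To be left alone.
Mind the look-alikes: they are no part of the job. What is shaped like the thin_book but yellow is not meant.

How it is judged:
At the end, for the whole second after the job is handed in: All four stand on the hold rack's board in their old left-to-right order, same way round, upright (0.12 rad), square (0.15 rad) and within 30 mm of the board's centre line, between the fixed end and the support, which leaves at most 10 mm slack in the row (reads over 0.150 m); all at rest (x of thick_book in the frame of hold_rack between -0.03 and 0.03 m and z of thick_book in the frame of hold_rack between 0.0765 and 0.0925 m and angle between each of thick_book, middle_book, thin_book, disc_case's own y axis and vertical below 0.12 rad and angle between the x axis of each of thick_book, middle_book, thin_book, disc_case and the x axis of hold_rack, either way round below 0.15 rad and linear speed of each of thick_book, middle_book, thin_book, disc_case below 0.02 m/s and z of hold_rack in the frame of thick_book above 0.05 m and y of hold_rack in the frame of thick_book below -0.04 m and x of middle_book in the frame of hold_rack between -0.03 and 0.03 m and z of middle_book in the frame of hold_rack between 0.069 and 0.085 m and z of hold_rack in the frame of middle_book above 0.05 m and y of hold_rack in the frame of middle_book below -0.04 m and x of thin_book in the frame of hold_rack between -0.03 and 0.03 m and z of thin_book in the frame of hold_rack between 0.064 and 0.08 m and z of hold_rack in the frame of thin_book above 0.05 m and y of hold_rack in the frame of thin_book below -0.04 m and x of disc_case in the frame of hold_rack between -0.03 and 0.03 m and z of disc_case in the frame of hold_rack between 0.072 and 0.088 m and z of hold_rack in the frame of disc_case above 0.05 m and y of hold_rack in the frame of disc_case below -0.04 m and value of joint support above 0.15 m and velocity of joint support below 0.01 m/s and ((y of returns_rack in the frame of hold_rack below 0 m and ((y of thick_book in the frame of hold_rack between 0.138 and 0.155 m and distance of thick_book from where it was at the start of the episode between 0.371 and 0.431 m) or (y of thick_book in the frame of hold_rack between 0.116 and 0.14 m and distance of thick_book from where it was at the start of the episode between 0.412 and 0.472 m) or (y of thick_book in the frame of hold_rack between 0.098 and 0.124 m and distance of thick_book from where it was at the start of the episode between 0.455 and 0.515 m) or (y of thick_book in the frame of hold_rack between 0.082 and 0.107 m and distance of thick_book from where it was at the start of the episode between 0.5 and 0.56 m)) and ((y of middle_book in the frame of hold_rack between 0.138 and 0.155 m and distance of middle_book from where it was at the start of the episode between 0.371 and 0.431 m) or (y of middle_book in the frame of hold_rack between 0.116 and 0.14 m and distance of middle_book from where it was at the start of the episode between 0.412 and 0.472 m) or (y of middle_book in the frame of hold_rack between 0.098 and 0.124 m and distance of middle_book from where it was at the start of the episode between 0.455 and 0.515 m) or (y of middle_book in the frame of hold_rack between 0.082 and 0.107 m and distance of middle_book from where it was at the start of the episode between 0.5 and 0.56 m)) and ((y of thin_book in the frame of hold_rack between 0.138 and 0.155 m and distance of thin_book from where it was at the start of the episode between 0.371 and 0.431 m) or (y of thin_book in the frame of hold_rack between 0.116 and 0.14 m and distance of thin_book from where it was at the start of the episode between 0.412 and 0.472 m) or (y of thin_book in the frame of hold_rack between 0.098 and 0.124 m and distance of thin_book from where it was at the start of the episode between 0.455 and 0.515 m) or (y of thin_book in the frame of hold_rack between 0.082 and 0.107 m and distance of thin_book from where it was at the start of the episode between 0.5 and 0.56 m)) and ((y of disc_case in the frame of hold_rack between 0.138 and 0.155 m and distance of disc_case from where it was at the start of the episode between 0.371 and 0.431 m) or (y of disc_case in the frame of hold_rack between 0.116 and 0.14 m and distance of disc_case from where it was at the start of the episode between 0.412 and 0.472 m) or (y of disc_case in the frame of hold_rack between 0.098 and 0.124 m and distance of disc_case from where it was at the start of the episode between 0.455 and 0.515 m) or (y of disc_case in the frame of hold_rack between 0.082 and 0.107 m and distance of disc_case from where it was at the start of the episode between 0.5 and 0.56 m))) or (y of returns_rack in the frame of hold_rack above 0 m and ((y of thick_book in the frame of hold_rack between 0.138 and 0.155 m and distance of thick_book from where it was at the start of the episode between 0.269 and 0.329 m) or (y of thick_book in the frame of hold_rack between 0.116 and 0.14 m and distance of thick_book from where it was at the start of the episode between 0.228 and 0.288 m) or (y of thick_book in the frame of hold_rack between 0.098 and 0.124 m and distance of thick_book from where it was at the start of the episode between 0.185 and 0.245 m) or (y of thick_book in the frame of hold_rack between 0.082 and 0.107 m and distance of thick_book from where it was at the start of the episode between 0.14 and 0.2 m)) and ((y of middle_book in the frame of hold_rack between 0.138 and 0.155 m and distance of middle_book from where it was at the start of the episode between 0.269 and 0.329 m) or (y of middle_book in the frame of hold_rack between 0.116 and 0.14 m and distance of middle_book from where it was at the start of the episode between 0.228 and 0.288 m) or (y of middle_book in the frame of hold_rack between 0.098 and 0.124 m and distance of middle_book from where it was at the start of the episode between 0.185 and 0.245 m) or (y of middle_book in the frame of hold_rack between 0.082 and 0.107 m and distance of middle_book from where it was at the start of the episode between 0.14 and 0.2 m)) and ((y of thin_book in the frame of hold_rack between 0.138 and 0.155 m and distance of thin_book from where it was at the start of the episode between 0.269 and 0.329 m) or (y of thin_book in the frame of hold_rack between 0.116 and 0.14 m and distance of thin_book from where it was at the start of the episode between 0.228 and 0.288 m) or (y of thin_book in the frame of hold_rack between 0.098 and 0.124 m and distance of thin_book from where it was at the start of the episode between 0.185 and 0.245 m) or (y of thin_book in the frame of hold_rack between 0.082 and 0.107 m and distance of thin_book from where it was at the start of the episode between 0.14 and 0.2 m)) and ((y of disc_case in the frame of hold_rack between 0.138 and 0.155 m and distance of disc_case from where it was at the start of the episode between 0.269 and 0.329 m) or (y of disc_case in the frame of hold_rack between 0.116 and 0.14 m and distance of disc_case from where it was at the start of the episode between 0.228 and 0.288 m) or (y of disc_case in the frame of hold_rack between 0.098 and 0.124 m and distance of disc_case from where it was at the start of the episode between 0.185 and 0.245 m) or (y of disc_case in the frame of hold_rack between 0.082 and 0.107 m and distance of disc_case from where it was at the start of the episode between 0.14 and 0.2 m))))); the robot touches nothing.
It fails at once if the glue stick is disturbed (moved more than 20 mm) (distance of glue_stick from where it was at the start of the episode above 0.02 m).
It fails at once if the roll of tape is disturbed (moved more than 20 mm) (distance of label_roll from where it was at the start of the episode above 0.02 m).
It also fails if it takes over 125 s, if anything falls off the work surface, if the arm or the gripper's body presses on something with over 40 N, if the wrist force passes 120 N, or if a joint passes its speed limit or range.

## Working session

There is one attempt and no reset: what is moved stays moved. The work goes in short steps, Python scripts to look and compute and a tool call to move; the robot and the scene stay as the last step left them, time stands still between calls to the robot, and variables do not carry over. Pictures are saved under pics/ and viewed, at most 14 in all, crops included, and the job is handed in when it is done.

Besides the shell and the picture viewer there is one more tool, called after ">>>" by a JSON object that holds its "op" and its "data". servo_tool: Moves the arm, as the interface text tells. Its arguments: {"type":"object","properties":{"motion":{"type":"string"},"newtons":{"type":"number"}},"required":["motion"]}

```bash
mkdir -p pics; ls; python3 - <<'E'
from station import manip, optics
import cv2,pickle
s=manip.read_state()
for k in("time","tool_pos","ee_rot","grip_width","joints"):print(k,s[k])
c={n:optics.camera(n) for n in("scene","top")}
pickle.dump(c,open("c0.pkl","wb"))
for n in c:
    cv2.imwrite(f"pics/{n}0.png",cv2.resize(c[n]["image"][:,:,::-1],(800,600),interpolation=cv2.INTER_CUBIC))
    print(n,c[n]["fx"],c[n]["cx"],c[n]["cy"],c[n]["R"],c[n]["t"])
E
```

```text
pics
time 0.0
tool_pos [0.18307276 0.6229364  0.2256556 ]
ee_rot [[-9.59467276e-01  2.81819398e-01 -6.10767666e-04]
 [ 2.81820055e-01  9.59465405e-01 -1.89558641e-03]
 [ 5.17974248e-05 -1.99087971e-03 -9.99998017e-01]]
grip_width 0.09168298811545733
joints [-1.02183162  0.5018682  -0.42679304  1.55147444  0.22081897  1.1383042
 -0.21029508]
scene 530.6440924531622 277.0806311929689 210.3385869309392 [[ 0.84322955 -0.53754074  0.00372528]
 [-0.40858925 -0.6454184  -0.6453603 ]
 [ 0.34931181  0.54266476 -0.76386924]] [-0.49101851  0.34900776  1.19833146]
top 401.62967619542786 279.1644431422768 208.94867409069101 [[ 4.95867188e-03 -9.99446282e-01 -3.29019974e-02]
 [-9.91040046e-01 -5.20006248e-04 -1.33564052e-01]
 [ 1.33472986e-01  3.32694974e-02 -9.90493868e-01]] [0.08644138 0.619437   1.01999843]
```

View pics/scene0.png

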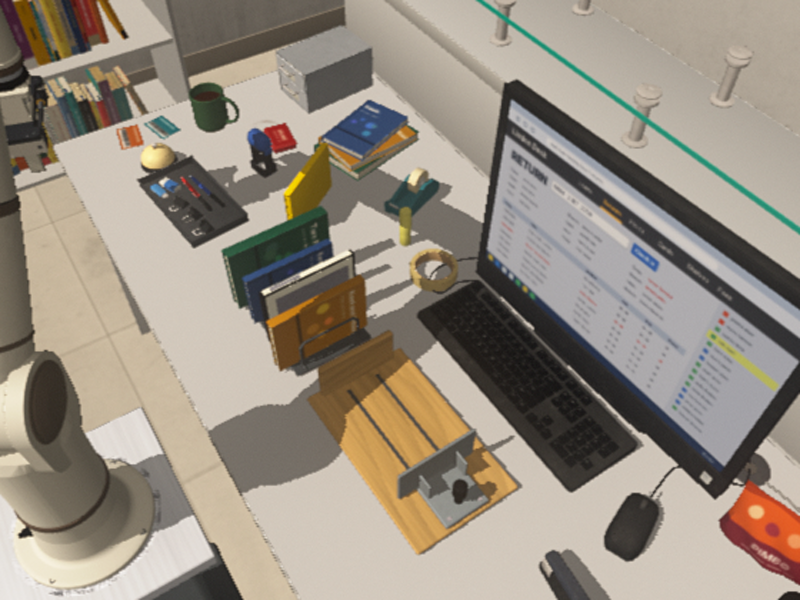

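View pics/top0.png

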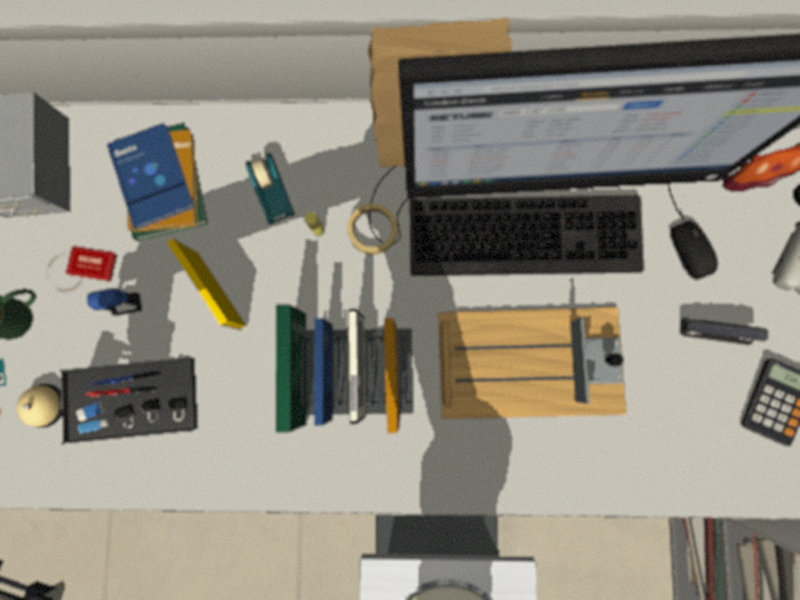

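```bash
python3 - <<'E'
import cv2,pickle,numpy as np
c=pickle.load(open("c0.pkl","rb"))
def crop(n,x,y,w,h,k,o):
    i=c[n]["image"][y:y+h,x:x+w,::-1]
    i=cv2.resize(i,None,fx=k,fy=k,interpolation=cv2.INTER_CUBIC)
    for u in range(0,w,10):cv2.line(i,(u*k,0),(u*k,12 if (x+u)%50==0 else 5),(0,0,255),1)
    for v in range(0,h,10):cv2.line(i,(0,v*k),(12 if (y+v)%50==0 else 5,v*k),(0,0,255),1)
    cv2.imwrite("pics/"+o,i)
crop("top",190,200,110,110,5,"t1.png")
crop("top",300,200,150,110,5,"t2.png")
crop("scene",150,140,120,120,5,"s1.png")
crop("scene",210,230,160,160,4,"s2.png")
E
```

```text
(no output)
```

View pics/t1.png

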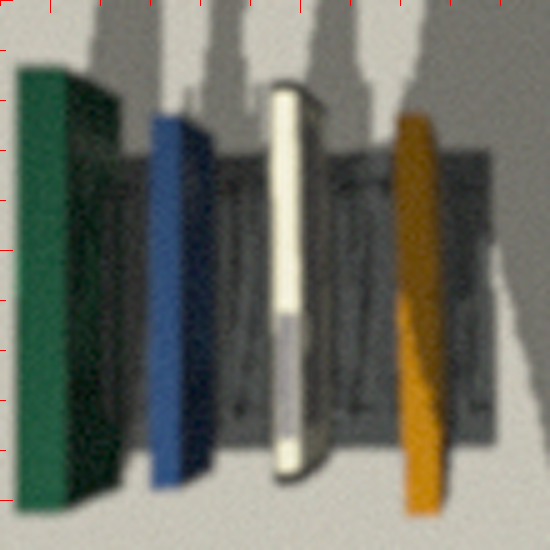

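View pics/t2.png

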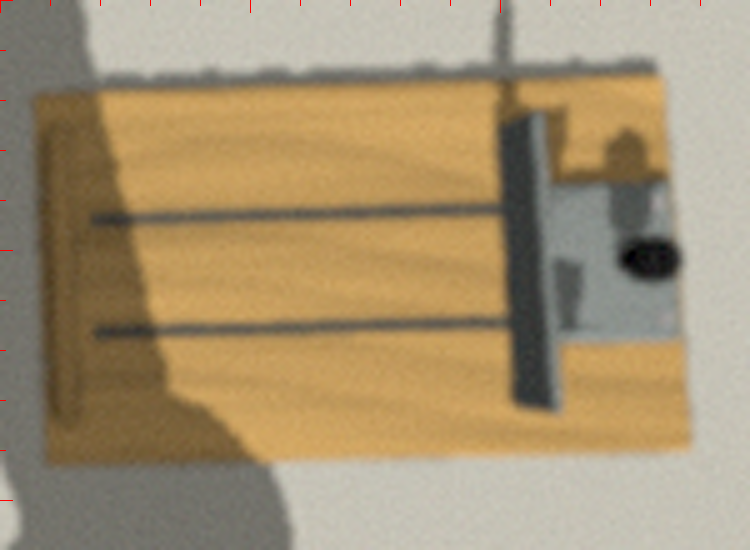

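View pics/s1.png

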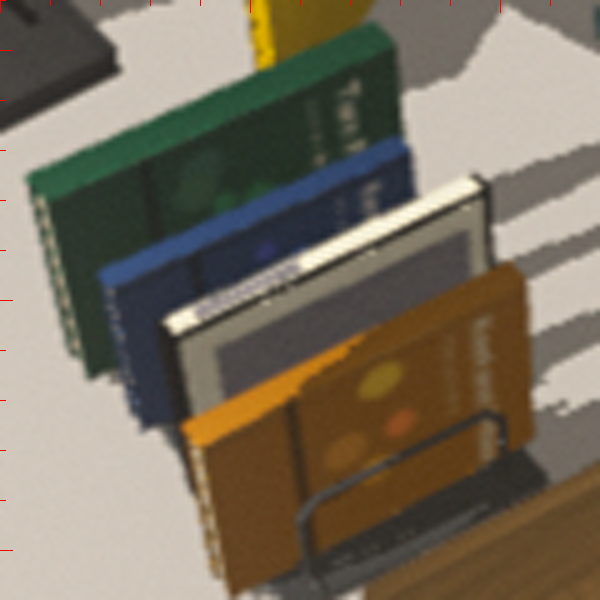

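View pics/s2.png

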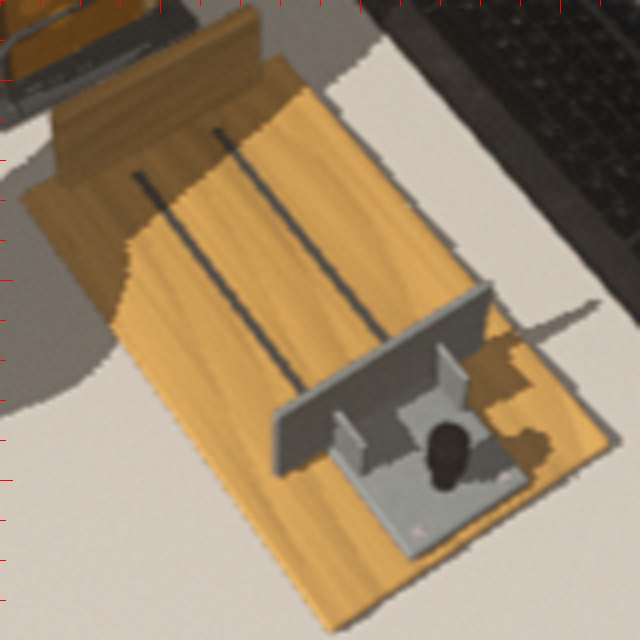

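```bash
cat > h.py <<'E'
import pickle,numpy as np,cv2
def P(c):
    K=np.array([[c["fx"],0,c["cx"]],[0,c["fy"],c["cy"]],[0,0,1]])
    return K@np.c_[np.array(c["R"]),np.array(c["t"])]
def tri(c,pt,ps):
    X=cv2.triangulatePoints(P(c["top"]),P(c["scene"]),np.array(pt,float).reshape(2,1),np.array(ps,float).reshape(2,1))[:,0]
    return X[:3]/X[3]
def proj(c,X):
    q=P(c)@np.append(X,1);return q[:2]/q[2]
def onz(c,p,z):
    M=P(c);A=np.c_[M[:,0],M[:,1],-np.array([p[0],p[1],1])]
    return np.linalg.solve(A,-(M[:,2]*z+M[:,3]))[:2]
E
python3 - <<'E'
from h import *
np.set_printoptions(precision=4,suppress=True)
c=pickle.load(open("c0.pkl","rb"))
f=lambda p,k,o:(np.array(p)+.5)/k-.5+np.array(o)
T1=lambda p:f(p,5,(190,200));T2=lambda p:f(p,5,(300,200));S1=lambda p:f(p,5,(150,140));S2=lambda p:f(p,4,(210,230))
B={"green":[[(17,68),(66,68),(16,512),(68,512)],[(376,22),(397,45),(28,177),(45,197)],.153],
"blue":[[(152,115),(180,115),(150,487),(181,487)],[(395,138),(411,152),(100,270),(118,287)],.138],
"white":[[(272,85),(300,85),(276,476),(300,476)],[(472,176),(488,185),(163,320),(180,335)],.144],
"orange":[[(397,115),(427,115),(407,513),(440,513)],[(510,262),(525,278),(182,432),(198,447)],.128]}
for n,(t,s,z) in B.items():
    print(n)
    for a,b in zip(t,s): print("  ",tri(c,T1(a),S1(b)),onz(c["top"],T1(a),z),onz(c["scene"],S1(b),z))
print("board FL FR NR NL")
for a,b in zip([(33,95),(663,75),(692,450),(45,466)],[(285,58),(612,440),(335,628),(22,197)]):print("  ",tri(c,T2(a),S2(b)),onz(c["top"],T2(a),.012),onz(c["scene"],S2(b),.012))
print("knob",tri(c,T2((650,258)),S2((450,445))),onz(c["top"],T2((650,258)),.07))
print("plate far near", [onz(c["top"],T2(p),.09) for p in((535,112),(548,408))],[onz(c["scene"],S2(p),.09) for p in((487,285),(277,410))])
print("glue",onz(c["top"],((314+.5)*.7-.5,(225+.5)*.7-.5),.05),"roll",onz(c["top"],(373*.7,228*.7),.02))
print("rack near/far right corners floor",[onz(c["top"],T1(p),.008) for p in((490,150),(493,443))])
print("cam", [-np.array(c[n]["R"]).T@c[n]["t"] for n in c])
E
```

```text
green
   [0.5956 0.2887 0.1547] [0.594  0.2899] [0.5974 0.29  ]
   [0.5954 0.2648 0.1567] [0.5941 0.2664] [0.5981 0.2679]
   [0.388  0.2827 0.1538] [0.387  0.2834] [0.3887 0.2831]
   [0.388  0.2573 0.1614] [0.3872 0.2591] [0.3902 0.2653]
blue
   [0.5738 0.2294 0.1277] [0.5731 0.2274] [0.5692 0.2202]
   [0.5748 0.2151 0.1287] [0.5732 0.2138] [0.5712 0.2066]
   [0.3978 0.2249 0.1305] [0.3975 0.224 ] [0.3964 0.2178]
   [0.3995 0.2093 0.1312] [0.3976 0.2093] [0.3991 0.2024]
white
   [0.587  0.1689 0.144 ] [0.5871 0.1689] [0.5869 0.1689]
   [0.5875 0.1543 0.1496] [0.5871 0.1554] [0.5907 0.1588]
   [0.4053 0.1628 0.1472] [0.4035 0.1639] [0.407  0.1651]
   [0.4072 0.1508 0.1464] [0.4036 0.1527] [0.4098 0.1517]
orange
   [0.5737 0.1087 0.1411] [0.5743 0.1098] [0.5797 0.119 ]
   [0.5737 0.0942 0.1425] [0.5744 0.0952] [0.5806 0.1054]
   [0.3859 0.1033 0.1343] [0.3856 0.1035] [0.3873 0.1084]
   [0.3869 0.0874 0.1389] [0.3857 0.0879] [0.3897 0.0958]
board FL FR NR NL
   [0.6009 0.0141 0.0065] [0.597  0.0158] [0.6006 0.01  ]
   [ 0.6099 -0.3223  0.0137] [ 0.6083 -0.3221] [ 0.6117 -0.3221]
   [ 0.4129 -0.3287  0.0138] [ 0.4104 -0.3281] [ 0.4148 -0.3287]
   [0.4016 0.0091 0.0099] [0.3997 0.0102] [0.4022 0.0072]
knob [ 0.5108 -0.2937  0.0659] [ 0.5087 -0.2914]
plate far near [array([ 0.5802, -0.2313]), array([ 0.4349, -0.2322])] [array([ 0.5788, -0.2341]), array([ 0.4362, -0.2358])]
glue [0.7582 0.2487] roll [0.7594 0.1394]
rack near/far right corners floor [array([0.5674, 0.0661]), array([0.4111, 0.0642])]
cam [array([ 0.1381, -0.689 ,  1.1424]), array([0.4773, 0.0528, 1.0959])]
```

```bash
python3 - <<'E'
from h import *
np.set_printoptions(precision=4,suppress=True)
c=pickle.load(open("c0.pkl","rb"))
f=lambda p,k,o:(np.array(p)+.5)/k-.5+np.array(o)
T2=lambda p:f(p,5,(300,200));S2=lambda p:f(p,4,(210,230))
print("end inner base (scene)",[onz(c["scene"],S2(p),.012) for p in((67,187),(262,75))])
print("end inner top (scene)",[onz(c["scene"],S2(p),.088) for p in((54,112),(258,10))])
print("end top L/R (top)",[onz(c["top"],T2(p),.088) for p in((50,125),(78,125),(52,425),(80,425))])
E
```

```text
end inner base (scene) [array([ 0.4297, -0.0014]), array([0.5803, 0.0064])]
end inner top (scene) [array([0.4295, 0.0037]), array([0.5754, 0.0036])]
end top L/R (top) [array([0.5735, 0.0099]), array([ 0.5735, -0.0042]), array([0.425 , 0.0097]), array([ 0.4251, -0.0041])]
```

>>> {"op": "servo_tool", "data": {"motion": "-0.866 -0.839 0 0 0 -0.6 -0.3; -0.866 -0.839 0 0 0 -0.6 -0.3; -0.866 -0.839 0 0 0 -0.6 -0.3; -0.866 -0.839 0 0 0 -0.6 -0.3; -0.866 -0.839 0 0 0 -0.6 -0.3; -0.866 -0.839 0 0 0 -0.6 -0.3; -0.866 -0.839 0 0 0 -0.6 -0.3; -0.866 -0.839 0 0 0 -0.6 -0.3; -0.866 -0.839 0 0 0 -0.6 -0.3; -0.866 -0.839 0 0 0 -0.6 -0.3; -0.866 -0.839 0 0 0 -0.6 -0.3; -0.866 -0.839 0 0 0 -0.6 -0.3; -0.866 -0.839 0 0 0 -0.6 -0.3; -0.866 -0.839 0 0 0 -0.6 -0.3; -0.866 -0.839 0 0 0 -0.6 -0.3; -0.866 -0.839 0 0 0 -0.6 -0.3; -0.866 -0.839 0 0 0 -0.6 -0.3; -0.866 -0.839 0 0 0 -0.6 -0.3", "newtons": 25}}

```text
time: 1.9
tool_pos: [0.48, 0.1001, 0.2267]
ee_rot: [[-1.0, -0.03, -0.0], [-0.03, 1.0, 0.0], [0.0, 0.0, -1.0]]
force: [0.5, -1.0, 0.1]
grip_width: 0.0322
grasp_force: 0.0
```

>>> {"op": "servo_tool", "data": {"motion": "0 -0.003 0.06 0 0 0 -0.3; 0 -0.003 0.12 0 0 0 -0.3; 0 -0.003 0.18 0 0 0 -0.3; 0 -0.003 0.22 0 0 0 -0.3; 0 -0.003 0.241 0 0 0 -0.3; 0 -0.003 0.241 0 0 0 -0.3; 0 -0.003 0.241 0 0 0 -1; 0 -0.003 0.241 0 0 0 -1; 0 -0.003 0.241 0 0 0 -1; 0 -0.003 0.241 0 0 0 -1; 0 -0.003 0.241 0 0 0 -1; 0 -0.003 0.241 0 0 0 -1", "newtons": 25}}

```text
time: 3.1
tool_pos: [0.4815, 0.0978, 0.1074]
ee_rot: [[-1.0, -0.028, 0.002], [-0.028, 1.0, 0.0], [-0.002, 0.0, -1.0]]
force: [-0.3, -0.5, 5.2]
grip_width: 0.0166
grasp_force: 25.0
```

>>> {"op": "servo_tool", "data": {"motion": "0 0 -0.05 0 0 0 -1; 0 0 -0.12 0 0 0 -1; 0 0 -0.19 0 0 0 -1; 0 0 -0.22 0 0 0 -1; -0.01 -0.06 -0.22 0 0 0 -1; -0.02 -0.14 -0.22 0 0 0 -1; -0.03 -0.22 -0.22 0 0 0 -1; -0.037 -0.3 -0.22 0 0 0 -1; -0.037 -0.38 -0.22 0 0 0 -1; -0.037 -0.45 -0.22 0 0 0 -1; -0.037 -0.49 -0.22 0 0 0 -1; -0.037 -0.508 -0.22 0 0 0 -1; -0.037 -0.508 -0.22 0 0 0 -1; -0.037 -0.508 -0.16 0 0 0 -1; -0.037 -0.508 -0.1 0 0 0 -1; -0.037 -0.508 -0.06 0 0 0 -1; -0.037 -0.508 -0.04 0 0 0 -1; -0.037 -0.508 -0.04 0 0 0 -1; -0.037 -0.508 -0.04 0 0 0 -1"}}

```text
time: 5.0
tool_pos: [0.5069, -0.155, 0.1269]
ee_rot: [[-1.0, -0.03, 0.001], [-0.03, 1.0, 0.0], [-0.001, 0.0, -1.0]]
force: [0.1, -0.3, -2.3]
grip_width: 0.017
grasp_force: 25.0
```

```bash
cat > snap.py <<'E'
import sys,pickle,cv2,numpy as np
from station import manip,optics
n=sys.argv[1]
c={k:optics.camera(k) for k in("scene","top")};pickle.dump(c,open(n+".pkl","wb"))
a=c["top"]["image"][180:320,260:460,::-1];b=c["scene"]["image"][150:390,180:380,::-1]
a=cv2.resize(a,None,fx=2,fy=2,interpolation=3);b=cv2.resize(b,None,fx=2,fy=2,interpolation=3)
o=np.zeros((480,800,3),np.uint8);o[:280,:400]=a;o[:,400:]=b
cv2.imwrite(f"pics/{n}.png",o);s=manip.read_state();print(s["time"],s["tool_pos"],s["force"],s["torque"],s["grip_width"])
E
python3 snap.py p1
```

```text
5.1 [ 0.50732342 -0.15564892  0.12752231] [ 0.13412966 -0.2142974  -2.43514098] [ 0.03022005  0.00754843 -0.01710204] 0.017113456923283008
```

View pics/p1.png

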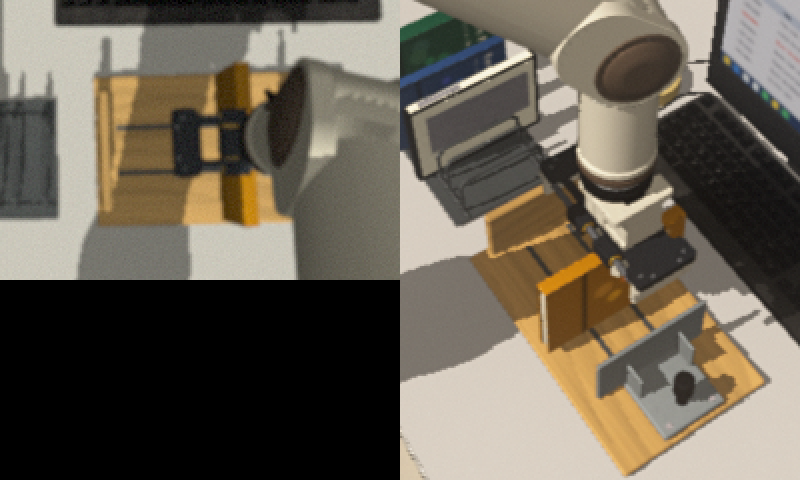

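>>> {"op": "servo_tool", "data": {"motion": "0 0 0.01 0 0 0 -1; 0 0 0.02 0 0 0 -1; 0 0 0.027 0 0 0 -1; 0 0 0.031 0 0 0 -1; 0 0 0.031 0 0 0 -1; 0 0 0.031 0 0 0 -1"}}

```text
time: 5.7
tool_pos: [0.5058, -0.1558, 0.1114]
ee_rot: [[-1.0, -0.028, -0.001], [-0.028, 1.0, 0.0], [0.001, 0.0, -1.0]]
force: [-4.1, 0.8, 7.4]
grip_width: 0.017
grasp_force: 25.0
```

>>> {"op": "servo_tool", "data": {"motion": "0 0 0 0 0 0 -0.46; 0 0 0 0 0 0 -0.46; 0 0 0 0 0 0 -0.46; 0 0 -0.03 0 0 0 -0.46; 0 0 -0.1 0 0 0 -0.46; 0 0 -0.18 0 0 0 -0.46; 0 0.03 -0.22 0 0 0 -0.37; 0 0.1 -0.22 0 0 0 -0.37; 0 0.18 -0.22 0 0 0 -0.37; 0 0.27 -0.22 0 0 0 -0.37; 0 0.36 -0.22 0 0 0 -0.37; 0 0.45 -0.22 0 0 0 -0.37; 0 0.54 -0.22 0 0 0 -0.37; 0 0.6 -0.22 0 0 0 -0.37; 0 0.63 -0.22 0 0 0 -0.37; 0 0.63 -0.22 0 0 0 -0.37; 0 0.63 -0.22 0 0 0 -0.37"}}

```text
time: 7.4
tool_pos: [0.4972, 0.1584, 0.2205]
ee_rot: [[-1.0, -0.029, -0.0], [-0.029, 1.0, -0.001], [0.0, -0.001, -1.0]]
force: [-0.1, -1.3, 0.0]
grip_width: 0.0288
grasp_force: 0.0
```

```bash
python3 snap.py p2
```

```text
7.5 [0.49747819 0.15724952 0.22056678] [-0.34453982 -0.60525991 -0.40886558] [ 0.03472367 -0.02406906  0.01269685] 0.028840374005709473
```

View pics/p2.png

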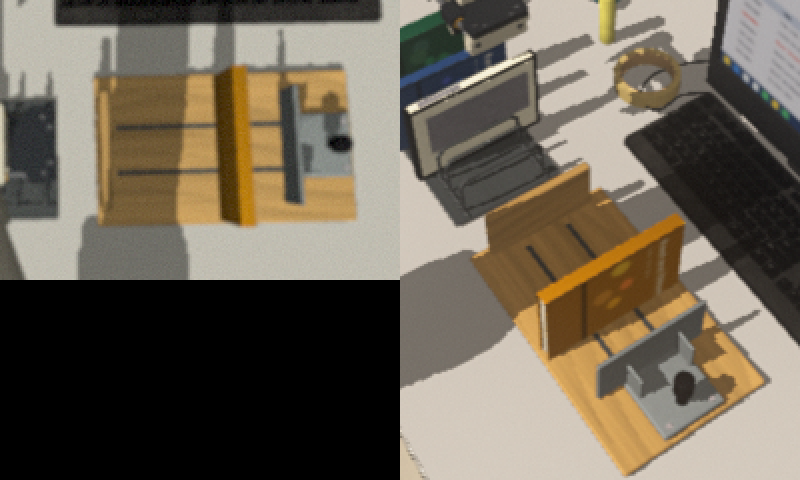

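>>> {"op": "servo_tool", "data": {"motion": "0 0.003 0.06 0 0 0 -0.37; 0 0.003 0.12 0 0 0 -0.37; 0 0.003 0.17 0 0 0 -0.37; 0 0.003 0.205 0 0 0 -0.37; 0 0.003 0.217 0 0 0 -0.37; 0 0.003 0.217 0 0 0 -0.37; 0 0.003 0.217 0 0 0 -1; 0 0.003 0.217 0 0 0 -1; 0 0.003 0.217 0 0 0 -1; 0 0.003 0.217 0 0 0 -1; 0 0.003 0.217 0 0 0 -1; 0 0.003 0.217 0 0 0 -1", "newtons": 20}}

```text
time: 8.7
tool_pos: [0.4981, 0.1608, 0.1134]
ee_rot: [[-1.0, -0.028, 0.002], [-0.028, 1.0, 0.0], [-0.002, 0.0, -1.0]]
force: [-0.2, 0.0, 6.4]
grip_width: 0.0147
grasp_force: 20.0
```

>>> {"op": "servo_tool", "data": {"motion": "0 0 -0.05 0 0 0 -1; 0 0 -0.12 0 0 0 -1; 0 0 -0.19 0 0 0 -1; 0 0 -0.22 0 0 0 -1; 0 -0.06 -0.22 0 0 0 -1; 0 -0.14 -0.22 0 0 0 -1; 0 -0.22 -0.22 0 0 0 -1; 0 -0.3 -0.22 0 0 0 -1; 0 -0.38 -0.22 0 0 0 -1; 0 -0.46 -0.22 0 0 0 -1; 0 -0.52 -0.22 0 0 0 -1; 0 -0.541 -0.22 0 0 0 -1; 0 -0.541 -0.22 0 0 0 -1; 0 -0.541 -0.16 0 0 0 -1; 0 -0.541 -0.1 0 0 0 -1; 0 -0.541 -0.05 0 0 0 -1; 0 -0.541 -0.025 0 0 0 -1; 0 -0.541 -0.014 0 0 0 -1; 0 -0.541 -0.009 0 0 0 -1; 0 -0.541 -0.009 0 0 0 -1"}}

```text
time: 10.7
tool_pos: [0.5057, -0.109, 0.1178]
ee_rot: [[-1.0, -0.029, 0.001], [-0.029, 1.0, 0.0], [-0.001, 0.0, -1.0]]
force: [-0.2, -0.3, -1.4]
grip_width: 0.0148
grasp_force: 20.0
```

>>> {"op": "servo_tool", "data": {"motion": "0 0 0.003 0 0 0 -1; 0 0 0.003 0 0 0 -1; 0 0 0.003 0 0 0 -0.5; 0 0 0.003 0 0 0 -0.5; 0 0 0.003 0 0 0 -0.5; 0 0 -0.03 0 0 0 -0.5; 0 0 -0.1 0 0 0 -0.5; 0 0 -0.18 0 0 0 -0.5; 0.01 0.03 -0.21 0 0 0 -0.4; 0.019 0.1 -0.21 0 0 0 -0.4; 0.019 0.18 -0.21 0 0 0 -0.4; 0.019 0.27 -0.21 0 0 0 -0.4; 0.019 0.36 -0.21 0 0 0 -0.4; 0.019 0.45 -0.21 0 0 0 -0.4; 0.019 0.54 -0.21 0 0 0 -0.4; 0.019 0.61 -0.21 0 0 0 -0.4; 0.019 0.65 -0.21 0 0 0 -0.4; 0.019 0.659 -0.21 0 0 0 -0.4; 0.019 0.659 -0.21 0 0 0 -0.4; 0.019 0.659 -0.21 0 0 0 -0.4"}}

```text
time: 12.7
tool_pos: [0.4863, 0.2174, 0.2215]
ee_rot: [[-1.0, -0.026, -0.0], [-0.026, 1.0, -0.001], [0.0, -0.001, -1.0]]
force: [0.5, 0.4, 0.9]
grip_width: 0.0276
grasp_force: 0.0
```

```bash
python3 snap.py p3
```

```text
12.8 [0.48643404 0.21728159 0.22163604] [ 0.88330033 -0.70376097  0.00493745] [ 0.03422699 -0.00359211  0.00058605] 0.02760484179484251
```

View pics/p3.png

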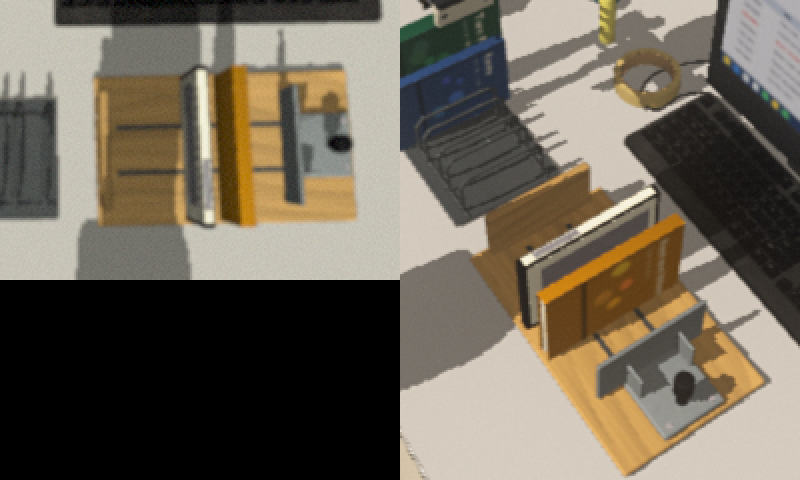

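>>> {"op": "servo_tool", "data": {"motion": "0 0.003 0.06 0 0 0 -0.4; 0 0.003 0.12 0 0 0 -0.4; 0 0.003 0.18 0 0 0 -0.4; 0 0.003 0.23 0 0 0 -0.4; 0 0.003 0.251 0 0 0 -0.4; 0 0.003 0.251 0 0 0 -0.4; 0 0.003 0.251 0 0 0 -1; 0 0.003 0.251 0 0 0 -1; 0 0.003 0.251 0 0 0 -1; 0 0.003 0.251 0 0 0 -1; 0 0.003 0.251 0 0 0 -1; 0 0.003 0.251 0 0 0 -1", "newtons": 25}}

```text
time: 14.0
tool_pos: [0.4871, 0.2213, 0.0977]
ee_rot: [[-1.0, -0.028, 0.003], [-0.028, 1.0, 0.001], [-0.003, 0.001, -1.0]]
force: [-0.2, -0.9, 7.2]
grip_width: 0.0138
grasp_force: 25.0
```

>>> {"op": "servo_tool", "data": {"motion": "0 0 -0.05 0 0 0 -1; 0 0 -0.12 0 0 0 -1; 0 0 -0.19 0 0 0 -1; 0 0 -0.22 0 0 0 -1; -0.01 -0.06 -0.22 0 0 0 -1; -0.018 -0.14 -0.22 0 0 0 -1; -0.018 -0.22 -0.22 0 0 0 -1; -0.018 -0.3 -0.22 0 0 0 -1; -0.018 -0.38 -0.22 0 0 0 -1; -0.018 -0.46 -0.22 0 0 0 -1; -0.018 -0.54 -0.22 0 0 0 -1; -0.018 -0.574 -0.22 0 0 0 -1; -0.018 -0.574 -0.22 0 0 0 -1; -0.018 -0.574 -0.16 0 0 0 -1; -0.018 -0.574 -0.1 0 0 0 -1; -0.018 -0.574 -0.05 0 0 0 -1; -0.018 -0.574 -0.025 0 0 0 -1; -0.018 -0.574 -0.014 0 0 0 -1; -0.018 -0.574 -0.009 0 0 0 -1; -0.018 -0.574 -0.009 0 0 0 -1"}}

```text
time: 16.0
tool_pos: [0.5038, -0.0653, 0.1019]
ee_rot: [[-1.0, -0.029, 0.001], [-0.029, 1.0, 0.0], [-0.001, 0.0, -1.0]]
force: [0.3, -0.0, -2.2]
grip_width: 0.0135
grasp_force: 25.0
```

>>> {"op": "servo_tool", "data": {"motion": "0 0 0.003 0 0 0 -1; 0 0 0.003 0 0 0 -1; 0 0 0.003 0 0 0 -0.52; 0 0 0.003 0 0 0 -0.52; 0 0 0.003 0 0 0 -0.52; 0 0 -0.03 0 0 0 -0.52; 0 0 -0.1 0 0 0 -0.52; 0 0 -0.18 0 0 0 -0.52; 0 0.03 -0.25 0 0 0 -0.2; 0.004 0.1 -0.27 0 0 0 -0.13; 0.004 0.18 -0.27 0 0 0 -0.13; 0.004 0.27 -0.27 0 0 0 -0.13; 0.004 0.36 -0.27 0 0 0 -0.13; 0.004 0.45 -0.27 0 0 0 -0.13; 0.004 0.54 -0.27 0 0 0 -0.13; 0.004 0.61 -0.27 0 0 0 -0.13; 0.004 0.66 -0.27 0 0 0 -0.13; 0.004 0.678 -0.27 0 0 0 -0.13; 0.004 0.678 -0.27 0 0 0 -0.13; 0.004 0.678 -0.27 0 0 0 -0.13"}}

```text
time: 18.0
tool_pos: [0.4918, 0.2712, 0.2354]
ee_rot: [[-1.0, -0.027, -0.0], [-0.027, 1.0, -0.001], [0.0, -0.001, -1.0]]
force: [-0.1, -1.0, -0.6]
grip_width: 0.0402
grasp_force: 0.0
```

```bash
python3 snap.py p4
```

```text
18.1 [0.49206123 0.2706977  0.23558511] [0.2515111  0.07181216 0.06301168] [-0.00511144 -0.02852819 -0.00071846] 0.03993110910983613
```

View pics/p4.png

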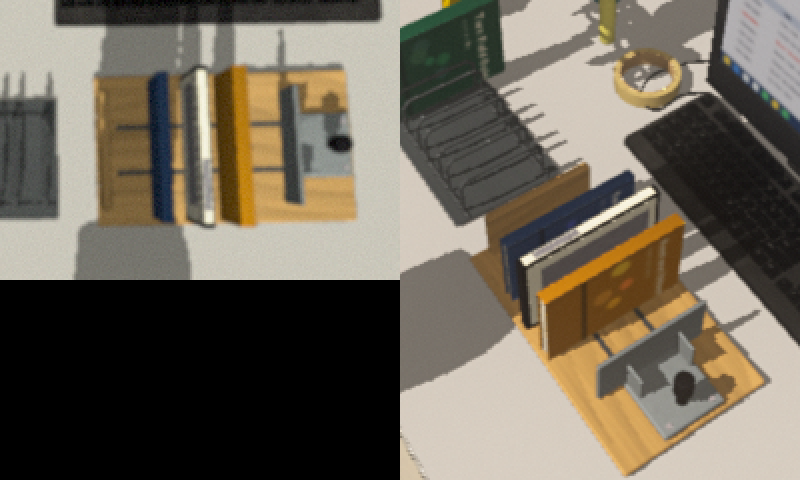

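>>> {"op": "servo_tool", "data": {"motion": "0 0.003 0.06 0 0 0 -0.13; 0 0.003 0.12 0 0 0 -0.13; 0 0.003 0.18 0 0 0 -0.13; 0 0.003 0.215 0 0 0 -0.13; 0 0.003 0.229 0 0 0 -0.13; 0 0.003 0.229 0 0 0 -0.13; 0 0.003 0.229 0 0 0 -1; 0 0.003 0.229 0 0 0 -1; 0 0.003 0.229 0 0 0 -1; 0 0.003 0.229 0 0 0 -1; 0 0.003 0.229 0 0 0 -1; 0 0.003 0.229 0 0 0 -1", "newtons": 40}}

```text
time: 19.3
tool_pos: [0.4924, 0.2752, 0.1225]
ee_rot: [[-1.0, -0.028, 0.002], [-0.028, 1.0, 0.001], [-0.002, 0.001, -1.0]]
force: [0.3, 0.3, 6.2]
grip_width: 0.0238
grasp_force: 40.0
```

>>> {"op": "servo_tool", "data": {"motion": "0 0 -0.05 0 0 0 -1; 0 0 -0.12 0 0 0 -1; 0 0 -0.19 0 0 0 -1; 0 0 -0.22 0 0 0 -1; -0.004 -0.06 -0.22 0 0 0 -1; -0.004 -0.14 -0.22 0 0 0 -1; -0.004 -0.22 -0.22 0 0 0 -1; -0.004 -0.3 -0.22 0 0 0 -1; -0.004 -0.38 -0.22 0 0 0 -1; -0.004 -0.46 -0.22 0 0 0 -1; -0.004 -0.54 -0.22 0 0 0 -1; -0.004 -0.575 -0.22 0 0 0 -1; -0.004 -0.587 -0.22 0 0 0 -1; -0.004 -0.587 -0.22 0 0 0 -1; -0.004 -0.587 -0.22 0 0 0 -1"}}

```text
time: 20.8
tool_pos: [0.5013, -0.0171, 0.2307]
ee_rot: [[-1.0, -0.03, -0.001], [-0.03, 1.0, 0.001], [0.001, 0.001, -1.0]]
force: [0.1, 1.0, -5.4]
grip_width: 0.0233
grasp_force: 40.0
```

```bash
python3 snap.py p5
```

```text
20.9 [ 0.50155552 -0.01688033  0.23097435] [ 1.28403927 -0.07169386 -6.02359066] [ 0.04544114  0.00169664 -0.01116978] 0.023948232905009845
```

View pics/p5.png

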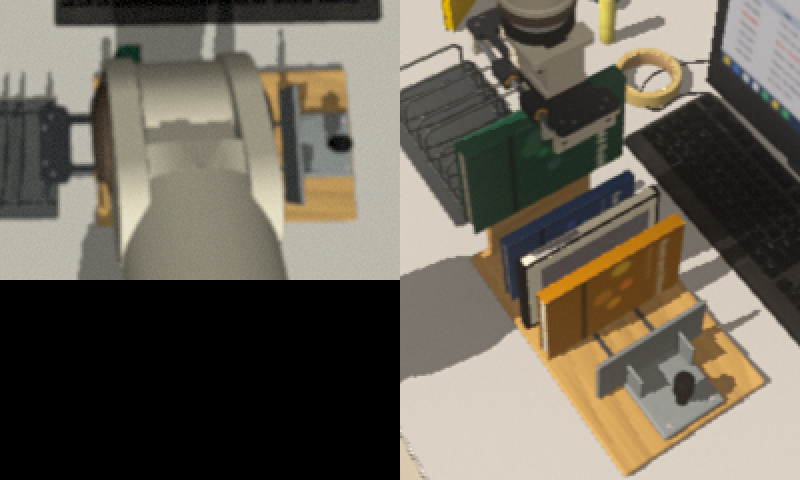

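>>> {"op": "servo_tool", "data": {"motion": "0 -0.004 0 0 0 0 -1; 0 -0.004 0.04 0 0 0 -1; 0 -0.004 0.08 0 0 0 -1; 0 -0.004 0.12 0 0 0 -1; 0 -0.004 0.15 0 0 0 -1; 0 -0.004 0.18 0 0 0 -1; 0 -0.004 0.195 0 0 0 -1; 0 -0.004 0.205 0 0 0 -1; 0 -0.004 0.205 0 0 0 -1"}}

```text
time: 21.8
tool_pos: [0.5017, -0.0206, 0.1284]
ee_rot: [[-1.0, -0.029, -0.001], [-0.029, 1.0, 0.0], [0.001, 0.0, -1.0]]
force: [-0.2, 0.0, -5.0]
grip_width: 0.0236
grasp_force: 40.0
```

>>> {"op": "servo_tool", "data": {"motion": "0 0.003 0.003 0 0 0 -1; 0 0.003 0.005 0 0 0 -1; 0 0.003 0.005 0 0 0 -1; 0 0.003 0.005 0 0 0 -0.39; 0 0.003 0.005 0 0 0 -0.39; 0 0.003 0.005 0 0 0 -0.39; 0 0.003 -0.03 0 0 0 -0.39; 0 0.003 -0.1 0 0 0 -0.39; 0 0.003 -0.2 0 0 0 -0.2; 0 0 -0.26 0 0 0 -0.1; 0 -0.05 -0.26 0 0 0 0; 0 -0.13 -0.26 0 0 0 0; 0 -0.22 -0.26 0 0 0 0.1; 0 -0.31 -0.26 0 0 0 0.1; 0 -0.4 -0.26 0 0 0 0.1; 0 -0.48 -0.26 0 0 0 0.1; 0 -0.53 -0.26 0 0 0 0.1; 0 -0.547 -0.26 0 0 0 0.1; 0 -0.547 -0.26 0 0 0 0.1; 0 -0.547 -0.26 0 0 0 0.1"}}

```text
time: 23.8
tool_pos: [0.5101, -0.2922, 0.2587]
ee_rot: [[-1.0, -0.03, 0.0], [-0.03, 1.0, 0.001], [-0.0, 0.001, -1.0]]
force: [0.4, 0.8, -0.3]
grip_width: 0.0504
grasp_force: 0.0
```

```bash
python3 snap.py p6; python3 -c "
from station import manip;print(manip.read_state()['joints'])"
```

```text
23.9 [ 0.5102239  -0.29180853  0.25878584] [-0.54709034 -0.61541231 -0.05428764] [0.06360849 0.01660208 0.05462216] 0.05019887579713388
[ 4.76612489e-01  3.27255854e-01 -2.71027472e-03  1.68903635e+00
 -1.68747541e-04  1.12561559e+00  2.07643118e+00]
```

View pics/p6.png

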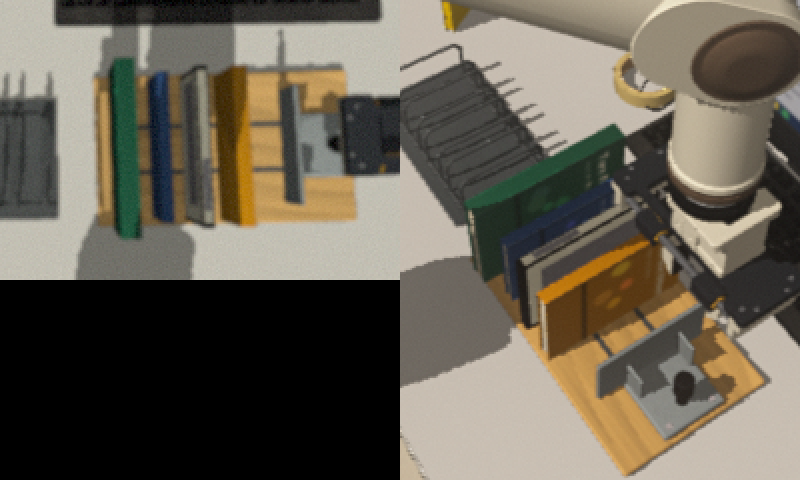

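>>> {"op": "servo_tool", "data": {"motion": "0 0 0 0 0 0.25 0.1; 0 0 0 0 0 0.5 0.1; 0 0 0 0 0 0.75 0.1; 0 0 0 0 0 1 0.1; 0 0 0 0 0 1 0.1"}}

```text
time: 24.4
tool_pos: [0.5101, -0.2924, 0.2589]
ee_rot: [[-0.881, 0.474, 0.0], [0.474, 0.881, 0.0], [-0.0, 0.001, -1.0]]
force: [0.5, 0.8, 0.2]
grip_width: 0.0505
grasp_force: 0.0
```

>>> {"op": "servo_tool", "data": {"motion": "0 0 0 0 0 0.25 0.1; 0 0 0 0 0 0.5 0.1; 0 0 0 0 0 0.75 0.1; 0 0 0 0 0 1 0.1; 0 0 0 0 0 1 0.1"}}

```text
time: 24.9
tool_pos: [0.5099, -0.2931, 0.2588]
ee_rot: [[-0.528, 0.85, 0.0], [0.85, 0.528, 0.0], [0.0, 0.0, -1.0]]
force: [0.2, -0.9, 0.7]
grip_width: 0.0505
grasp_force: 0.0
```

>>> {"op": "servo_tool", "data": {"motion": "0 0 0 0 0 0.25 0.1; 0 0 0 0 0 0.5 0.1; 0 0 0 0 0 0.75 0.1; 0 0 0 0 0 1 0.1; 0 0 0 0 0 1 0.1; 0 0 0 0 0 1 0.1"}}

```text
time: 25.5
tool_pos: [0.5097, -0.2937, 0.2587]
ee_rot: [[-0.036, 0.999, -0.0], [0.999, 0.036, 0.0], [0.0, -0.0, -1.0]]
force: [0.2, 0.9, 0.2]
grip_width: 0.0503
grasp_force: 0.0
```

```bash
python3 -c "
from station import manip;s=manip.read_state();print(s['joints'],s['tool_pos'])"
```

```text
[ 0.27084479  0.33313578  0.26035688  1.69558909 -0.09356469  1.12514554
  0.59380948] [ 0.50973352 -0.2936981   0.25869843]
```

>>> {"op": "servo_tool", "data": {"motion": "0 0 0.08 0 0 0 0.1; 0 0 0.16 0 0 0 0.1; 0 0 0.24 0 0 0 0.1; 0 0 0.31 0 0 0 0.1; 0 0 0.36 0 0 0 0.1; 0 0 0.395 0 0 0 0.1; 0 0 0.415 0 0 0 0.1; 0 0 0.425 0 0 0 0.1; 0 0 0.425 0 0 0 0.1; 0 0 0.425 0 0 0 -1; 0 0 0.425 0 0 0 -1; 0 0 0.425 0 0 0 -1; 0 0 0.425 0 0 0 -1; 0 0 0.425 0 0 0 -1; 0 0 0.425 0 0 0 -1", "newtons": 30}}

```text
time: 27.0
tool_pos: [0.5093, -0.2945, 0.0468]
ee_rot: [[-0.028, 1.0, -0.0], [1.0, 0.028, -0.0], [-0.0, -0.0, -1.0]]
force: [-2.5, 0.7, 5.9]
grip_width: 0.0231
grasp_force: 30.0
```

>>> {"op": "servo_tool", "data": {"motion": "0.01 0 0 0 0 0 -1; 0.024 0 0 0 0 0 -1; 0.04 0 0 0 0 0 -1; 0.056 0 0 0 0 0 -1; 0.072 0 0 0 0 0 -1; 0.086 0 0 0 0 0 -1; 0.098 0 0 0 0 0 -1; 0.106 0 0 0 0 0 -1; 0.114 0 0 0 0 0 -1; 0.122 0 0 0 0 0 -1; 0.13 0 0 0 0 0 -1; 0.138 0 0 0 0 0 -1; 0.146 0 0 0 0 0 -1; 0.154 0 0 0 0 0 -1; 0.162 0 0 0 0 0 -1; 0.17 0 0 0 0 0 -1; 0.178 0 0 0 0 0 -1; 0.186 0 0 0 0 0 -1; 0.194 0 0 0 0 0 -1; 0.2 0 0 0 0 0 -1"}}

```text
time: 29.0
tool_pos: [0.5063, -0.1951, 0.0467]
ee_rot: [[-0.028, 1.0, -0.0], [1.0, 0.028, -0.001], [-0.001, -0.0, -1.0]]
force: [-3.1, -5.0, 6.5]
grip_width: 0.0233
grasp_force: 30.0
```

```bash
python3 snap.py p7
```

```text
29.1 [ 0.50635141 -0.19453574  0.04673442] [-3.56968713 -2.97537562  8.07262411] [-0.63927743  0.88807643  0.06286149] 0.02288437036475665
```

View pics/p7.png

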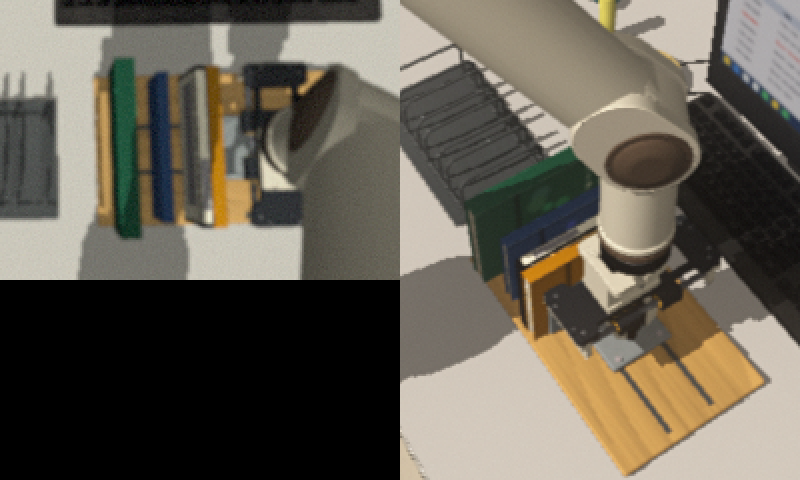

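>>> {"op": "servo_tool", "data": {"motion": "0.004 0 0 0 0 0 -1; 0.01 0 0 0 0 0 -1; 0.016 0 0 0 0 0 -1; 0.022 0 0 0 0 0 -1; 0.028 0 0 0 0 0 -1; 0.034 0 0 0 0 0 -1; 0.04 0 0 0 0 0 -1; 0.046 0 0 0 0 0 -1; 0.052 0 0 0 0 0 -1; 0.058 0 0 0 0 0 -1; 0.064 0 0 0 0 0 -1; 0.07 0 0 0 0 0 -1; 0.076 0 0 0 0 0 -1; 0.08 0 0 0 0 0 -1; 0.084 0 0 0 0 0 -1; 0.088 0 0 0 0 0 -1; 0.092 0 0 0 0 0 -1; 0.096 0 0 0 0 0 -1; 0.1 0 0 0 0 0 -1; 0.1 0 0 0 0 0 -1"}}

```text
time: 31.1
tool_pos: [0.5049, -0.1455, 0.0467]
ee_rot: [[-0.028, 1.0, -0.0], [1.0, 0.028, -0.002], [-0.002, -0.0, -1.0]]
force: [-3.5, -4.7, 7.1]
grip_width: 0.023
grasp_force: 30.0
```

>>> {"op": "servo_tool", "data": {"motion": "0.003 0 0 0 0 0 -1; 0.006 0 0 0 0 0 -1; 0.009 0 0 0 0 0 -1; 0.012 0 0 0 0 0 -1; 0.014 0 0 0 0 0 -1; 0.016 0 0 0 0 0 -1; 0.016 0 0 0 0 0 -1"}}

```text
time: 31.8
tool_pos: [0.5047, -0.1388, 0.0467]
ee_rot: [[-0.027, 1.0, 0.0], [1.0, 0.027, -0.003], [-0.003, 0.0, -1.0]]
force: [-3.3, -6.8, 7.6]
grip_width: 0.023
grasp_force: 30.0
```

>>> {"op": "servo_tool", "data": {"motion": "0.002 0 0 0 0 0 -1; 0.004 0 0 0 0 0 -1; 0.006 0 0 0 0 0 -1; 0.006 0 0 0 0 0 -1"}}

```text
time: 32.2
tool_pos: [0.5046, -0.1359, 0.0467]
ee_rot: [[-0.027, 1.0, 0.0], [1.0, 0.027, -0.003], [-0.003, 0.0, -1.0]]
force: [-2.1, -9.0, 7.1]
grip_width: 0.0228
grasp_force: 30.0
```

>>> {"op": "servo_tool", "data": {"motion": "0.002 0 0 0 0 0 -1; 0.004 0 0 0 0 0 -1; 0.006 0 0 0 0 0 -1; 0.006 0 0 0 0 0 -1"}}

```text
time: 32.6
tool_pos: [0.5046, -0.1347, 0.0468]
ee_rot: [[-0.025, 1.0, 0.001], [1.0, 0.025, -0.005], [-0.005, 0.001, -1.0]]
force: [-2.3, -11.6, 4.8]
grip_width: 0.0234
grasp_force: 30.0
```

>>> {"op": "servo_tool", "data": {"motion": "0.002 0 0 0 0 0 -1; 0.004 0 0 0 0 0 -1; 0.004 0 0 0 0 0 -1; 0.004 0 0 0 0 0 -1"}}

```text
time: 33.0
tool_pos: [0.5046, -0.1347, 0.0468]
ee_rot: [[-0.024, 1.0, 0.002], [1.0, 0.024, -0.007], [-0.007, 0.001, -1.0]]
force: [-3.0, -15.9, 3.2]
grip_width: 0.0236
grasp_force: 30.0
```

>>> {"op": "servo_tool", "data": {"motion": "-0.003 0 0 0 0 0 -1; -0.003 0 0 0 0 0 0.1; -0.003 0 0 0 0 0 0.1; -0.003 0 0 0 0 0 0.1; -0.003 0 0 0 0 0 0.1; -0.003 0 -0.04 0 0 0 0.1; -0.003 0 -0.1 0 0 0 0.1; -0.003 0 -0.18 0 0 0 0.1; -0.003 0 -0.27 0 0 0 0.1; -0.003 0 -0.36 0 0 0 0.1; -0.08 0 -0.42 0 0 0 0.1; -0.17 0 -0.42 0 0 0 0.1; -0.26 0 -0.42 0 0 0 0.1; -0.35 0 -0.42 0 0 0 0.1; -0.42 0 -0.42 0 0 0 0.1; -0.46 0 -0.42 0 0 0 0.1; -0.46 0 -0.42 0 0 0 0.1; -0.46 0 -0.42 0 0 0 0.1"}}

```text
time: 34.8
tool_pos: [0.5114, -0.3573, 0.2556]
ee_rot: [[-0.028, 1.0, -0.001], [1.0, 0.028, 0.001], [0.001, -0.001, -1.0]]
force: [0.5, 0.3, -0.3]
grip_width: 0.0502
grasp_force: 0.0
```

```bash
python3 snap.py p8
```

```text
34.9 [ 0.51203981 -0.35607597  0.25590118] [ 0.04202953 -0.57368212  0.46533456] [-0.04322951  0.03906693  0.03142199] 0.050669030596783314
```

View pics/p8.png

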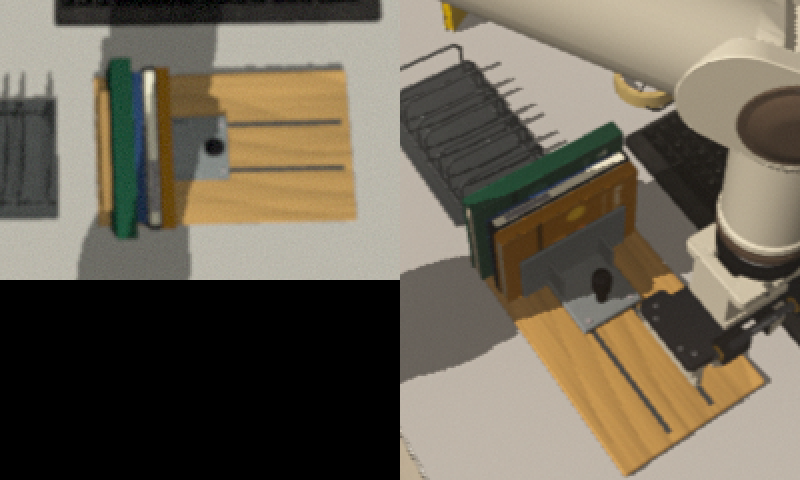

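```bash
python3 - <<'E'
from h import *
c=pickle.load(open("p8.pkl","rb"))
print(onz(c["top"],(260+214/2-.25,180+147/2-.25),.072))
from station import manip
print(manip.finish_job())
E
```

```text
[ 0.50284093 -0.13405644]
the job is handed in; nothing more can be done
None
```

All four items stand upright, square and in their old order on the hold rack, the support stopped firm against the row after about 160 mm of travel with the knob still there after release, and the job is handed in at 35 s; no verdict came back.

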